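# Wedge up the soldering tray

### The arm

A 6-joint arm with a two-finger parallel gripper is mounted at the origin on the work surface. World frame = base frame: x ahead of the robot, y to its left, z up, the work surface at z = 0. Lengths are in m, angles in degrees, forces in N, time in s.
With the tool pointing down it reaches from about 0.375 to 0.9 m from the base axis. Payload 3.1 kg.
Tool frame: the origin (TCP) lies on the centre line of the jaws, within the pads' length; the fingertips stand 25 mm ahead of it and the grasp point (between the pads) lies 6 mm ahead of it; z points along the fingers, y is the line along which they close (so a half turn about z gives the same grasp; the last joint's range is limited). The gripper opens to 87 mm and grips with 3 to 60 N. Pads are 19 mm wide; open, the fingers measure 117 mm over their backs; the gripper's body (75 mm by 190 mm) begins 51 mm behind the grasp point.
Start: joints at [52.913, 30.224, 82.088, -0, 67.689, -10.227], TCP at [0.282, 0.558, 0.248] pointing down, gripper open.
Joint ranges: [-176.69, 176.69], [-43.24, 126.21], [12.49, 139.97], [-82, 262], [0, 151.66], [-163.58, 163.58]. Speed limits (degrees/s): [159.86, 159.86, 180, 180, 180, 180].

### API

Orientations are given as a 3x3 rotation matrix whose columns are the frame's x, y, z axes.
In Python, from rig import bot, cams, models gives the robot as it stands. The module is installed in compiled form; this text tells all that it offers.
- The arm moves only by the shell command python3 -m handwheel 'ROWS' [OPENING]. ROWS is JSON, a list of rows, each a list of 6 numbers: the shift along the world's x, y, z each as a share of 1 m, from -1 to 1, then the turn, a rotation vector about the world's x, y, z each as a share of 2 rad, from -1 to 1. In form: [[dx, dy, dz, wx, wy, wz], ...]. A call has exactly 8 rows; each row is the pose to reach, as a shift and turn from the pose commanded when the call began; what a row does not reach only later rows make up. A row lasts 1/12 s, in which the tool goes at most 41.7 mm and 7.16 degrees, less where a joint would pass 70% of its speed; a pose out of reach is approached as far as the arm can. A call with a number of a shift or a turn outside -1 to 1 is refused whole. A call with a gripper value outside its range is refused whole. OPENING is the opening, from -1 (shut) to 1 (fully open), so that 0 is half open, set as the call begins (- or left out, the last holds). The fingers move at their own pace and stop on an object; the grip force is fixed at half the most. Time passes only in rows, so rows that repeat a pose let the fingers close, or fill a call up. It gives the time, the measured TCP pose, the force, the opening and the grip force at its end, in the units of the state.
- bot.read_state(): the state, without advancing time (a new reading comes with each control period).
- cams.capture(name): name is "scene" or "top" or "wrist"; returns (picture, depth): 420x560x3 uint8, blue, green, red; 420x560 float32, m along the optical axis (not along the pixel's ray), 0 where there is no reading.
- cams.calibration(name): a dict with "mtx" (3x3 intrinsics, pixels), "R" (3x3) and "t" (3): a world point X has camera coordinates R X + t; the wrist camera has in their place "tool_from_camera" (4x4, takes a point from camera to tool coordinates, whose origin is the TCP and whose axes are the flange's). Camera axes: x right, y down, z forward; pixel columns grow to the right and rows downward; lengths in m; the calibration is good to about 2 mm. The wrist camera is an equidistant fisheye: a pixel r from the principal point sees the ray r / f radians off the axis. A picture is of the moment at which its call begins: read the wrist's pose just before it. calibration takes no time and is no camera call.
- bot.hand_in(): hands the job in; it is judged then, once.
Trained networks look in the newest picture that a camera, given by its name, has taken for a name from the list of things; names that differ only in an ending like _2 or _b are one class to them, and where a whole thing is asked for, a point or a joint stands for the part that bears it (a point fixed in the world has none). Each returns a list of dicts, best first, with "conf" (0 to 1); they miss things now and then, are a little off and sometimes report something else, mostly with a low value. They report only what shows in the picture. A call takes as long as a camera call. They do not tell look-alikes from the thing itself.
- models.spot_in(query, camera): "position" ([column, row] in pixels, amid what is visible of it).
- models.tip_of(query, camera): "position" ([column, row] in pixels: a listed point, or the origin of a listed thing).
The state is a dict: "time_s": time; "joint_positions": joint angles; "qvel": joint speeds; "tau": joint torques, N m; "position": TCP position; "tcp_rot": TCP orientation; "force": force on the tool from outside, world axes, zero at the start; "moment": the same for the moment, N m; "opening": opening from 0.0 (shut) to 1.0 (fully open); "grasp_force": force on a finger pad.
Only numpy, scipy, OpenCV 4.12 (cv2) and the standard library are available. Lean on these libraries where they do the work, as an engineer would, in place of code of your own. Each camera call takes 0.05 s, during which the arm holds its last target. There are 200 camera calls.

### The job

Pick up the little boxwood wedge, gripping it gently (it is soft: a grip of under 30 N), lay it flat on the bench in front of the soldering stand and push it slowly, thin end first, into the gap between the rails under the lip of the tray, until the tray just lifts off the rails: the lip about 5 mm up, which is when it meets the red line across the wedge's ramp. Do not ram the tray, lift it by hand or shift the bangle lying on it, and leave the other things on the bench where they are. Finish holding on to the wedge right there, flat on the bench and with the tray resting on it; do not let go or draw it back.

Things in the scene. Friction and masses are not known exactly. Their poses are not given: they have to be found in the camera images.
- wedge: loose pale boxwood wedge, 90 g, 120 mm long, 30 wide, on the bench left or right of the stand. Origin: on its underside below the centre of the grip block; x points along it to the thin end, z up. Grip block: x -20 to 20 mm, 45 mm high; grip it across the 30 mm width from above. Ramp: straight, from 30 mm high at x = 20 to 6 mm at the thin end, x = 100 (slope 0.3). Soft wood, dents under a hard grip
- wedge_line (a point): the red line across the wedge's ramp, 23 mm above the underside, 57 mm behind the thin end (wedge x = 43 mm)
- wedge_tip (a point): middle of the lower edge of the wedge's thin end (wedge x = 100 mm, on its underside)
- stand: dark steel stand fixed to the bench: two rails 18 mm high along its x axis, 74 mm clear gap between them (126 over the outsides), cross bar at the back. Origin: on the bench at the middle of the mouth, straight below the tray lip; x points into the gap, away from the robot, z up. The wedge slides in on the bench along this x axis, on y = 0; gap 156 mm deep
- tray: steel tray with a terracotta tile, 150 mm deep, 126 wide, 0.4 to 0.7 kg, hinged at its back to the stand, resting on the rails. Origin: middle of the hinge line, on the underside, 150 mm behind the lip; x points from lip to hinge, z up. Tile top 33 mm (its two ribs 37 mm) above the bench. Swings up freely, falls back by its weight
- tray_lip (a point): middle of the tray's lower front edge (the lip), 18 mm above the bench when the tray is down; the height above that is the lift. With the wedge flat it starts to rise when the thin end is 40 mm past the lip, then rises 0.3 mm per mm pushed (5 mm lift at about 57 mm past). The push takes about 2 to 12 N
- bangle: silver bangle lying flat on the tile, 62 mm across, 8 mm high; origin under its centre
- block: dark wooden doming block, 50 mm cube, on the other side of the stand from the wedge; origin under its centre
- hammer: hammer, 220 mm long, lying beside the work; origin under it
- pliers: blue-handled pliers, 150 mm long, lying on the bench; origin under the pivot
- bowl: dark steel bowl, 120 mm across, 45 mm high; origin under its centre
- jar: amber glass jar, 56 mm across, 75 mm high; origin under its centre
- bracelet: brass bracelet lying flat, 68 mm across, 12 mm high; origin under its centre
Things that resemble listed ones, but are neither listed nor needed, are in the scene too. There is more than one size of the wedge; the job needs the middle-sized.

How it is judged (in metres and radians):
On the way:
1. the wedge's thin end is in the gap under the lip, held by the fingers, flat on the bench, with the tray still down on its rails (x of wedge_tip in the frame of stand between 0.003 and 0.05 m and y of wedge_tip in the frame of stand between -0.035 and 0.035 m and height (world z) of wedge below 0.008 m and height (world z) of tray_lip below 0.0195 m and contact force between the fingers and wedge above 1 N), for 0.1 s.
At the end, for the whole second after the job is handed in: The tray's lip is 2 to 8 mm above its resting height and rests on the wedge (over 0.5 N), not on the robot; the wedge lies flat on the bench (within 4 mm and 0.06 rad), still, and the fingers still hold it (over 1 N) (height (world z) of tray_lip between 0.02 and 0.026 m and contact force between wedge and tray above 0.5 N and contact force between the fingers and wedge above 1 N and contact force between each of the arm, the fingers and tray below 0.2 N and height (world z) of wedge between -0.004 and 0.004 m and angle between wedge's own z axis and vertical below 0.06 rad and linear speed of each of wedge, tray below 0.01 m/s); the arm keeps its last pose, push and grip.
It fails at once if the wedge is squeezed hard: over 80 N summed over both fingers, a 40 N grip (contact force between the fingers and wedge above 80 N).
It fails at once if the wedge is rammed against the tray (over 25 N) (contact force between wedge and tray above 25 N).
It fails at once if the tray is lifted or pressed by the robot itself (over 2 N), or thrown up more than 14 mm (height (world z) of tray_lip above 0.032 m or contact force between any of the arm, the fingers and tray above 2 N).
It fails at once if the bangle is shifted by more than 20 mm (distance of bangle from where it was at the start of the episode above 0.02 m).
It fails at once if another thing on the bench is moved by more than 25 mm (distance of any of block, hammer, pliers, bowl, jar, bracelet from where it was at the start of the episode above 0.025 m).
It also fails if it takes over 48 s, if anything falls off the work surface, if the arm or the gripper's body presses on something with over 40 N, if the wrist force passes 120 N, or if a joint passes its speed limit or range.

## Working session

There is one attempt and no reset: what is moved stays moved. The work goes in short steps, Python scripts to look and compute and a shell command to move; the robot and the scene stay as the last step left them, time stands still between calls to the robot, and variables do not carry over. Pictures are saved under pics/ and viewed, at most 10 in all, crops included, and the job is handed in when it is done.

```bash
mkdir -p pics
cat > h.py <<'E'
import numpy as np, cv2
from rig import bot, cams, models
def w(name,px,depth,c=None):
    c=c or cams.calibration(name); u,v=int(round(px[0])),int(round(px[1]))
    p=depth[max(v-2,0):v+3,max(u-2,0):u+3]; p=p[p>0]
    if len(p)==0: return None
    z=np.median(p); X=np.linalg.inv(c["mtx"])@np.array([px[0],px[1],1])*z
    return np.array(c["R"]).T@(X-np.array(c["t"]).ravel())
def cloud(name,depth):
    c=cams.calibration(name); H,W=depth.shape; u,v=np.meshgrid(np.arange(W),np.arange(H))
    X=np.stack([u,v,np.ones_like(u)],-1)@np.linalg.inv(c["mtx"]).T*depth[...,None]
    return (X-np.array(c["t"]).ravel())@np.array(c["R"])
E
python3 - <<'E'
from h import *
np.set_printoptions(precision=3,suppress=True)
print(bot.read_state())
for n in ["top","scene"]:
    im,d=cams.capture(n); cv2.imwrite(f"pics/{n}0.png",im); np.save(f"{n}0.npy",d)
    for q in ["wedge","stand","tray","block","bangle"]:
        for r in models.spot_in(q,n)[:4]: print(n,q,round(r["conf"],2),np.round(r["position"]),w(n,r["position"],d))
    for q in ["wedge","wedge_line","wedge_tip","tray_lip","stand"]:
        for r in models.tip_of(q,n)[:4]: print(n,'tip',q,round(r["conf"],2),np.round(r["position"],1),w(n,r["position"],d))
E
```

```text
{'time_s': 0.0, 'joint_positions': array([ 52.913,  30.281,  82.156,   0.001,  67.689, -10.229]), 'qvel': array([ 0.041,  0.015,  0.078, -0.004, -0.093,  0.011]), 'tau': array([ -0.001, -44.004, -17.659,   0.063,   0.058,  -0.   ]), 'position': array([0.282, 0.557, 0.247]), 'tcp_rot': array([[-0.892,  0.452, -0.001],
       [ 0.452,  0.892, -0.002],
       [ 0.   , -0.002, -1.   ]]), 'force': array([0.343, 0.928, 0.261]), 'moment': array([-0.061, -0.004,  0.02 ]), 'grasp_force': 0.0, 'opening': 1.0020673150910473}
top wedge 0.71 [363. 229.] [ 0.5   -0.262  0.027]
top wedge 0.61 [401. 229.] [ 0.503 -0.384  0.012]
top wedge 0.6 [359. 286.] [ 0.324 -0.249  0.033]
top stand 0.81 [249. 168.] [0.687 0.101 0.032]
top tray 0.72 [248. 172.] [0.675 0.105 0.034]
top block 0.7 [362. 226.] [ 0.509 -0.259  0.022]
top block 0.59 [192. 232.] [0.476 0.271 0.05 ]
top tip wedge 0.8 [338.6 286.6] [ 0.322 -0.182  0.061]
top tip wedge 0.76 [360.3 238.8] [ 0.468 -0.25   0.044]
top tip wedge 0.67 [394.6 237.9] [ 0.474 -0.359  0.029]
top tip wedge_line 0.66 [364.6 227.1] [ 0.507 -0.268  0.023]
top tip wedge_
[... 757 characters left out ...]
 [248.3 158.1] [ 0.477 -0.241  0.014]
scene tip wedge 0.59 [293.9 153.2] [ 0.343 -0.204 -0.   ]
scene tip wedge 0.55 [228.3 143.2] [ 0.491 -0.34   0.004]
scene tip wedge_line 0.78 [233.3 154.7] [ 0.511 -0.269  0.022]
scene tip wedge_line 0.58 [288.9 136.2] [ 0.335 -0.246  0.031]
scene tip wedge_line 0.55 [220.4 288. ] [0.749 0.118 0.018]
scene tip wedge_line 0.52 [215.8 137. ] [ 0.516 -0.374  0.014]
scene tip wedge_tip 0.9 [275.5 127.5] [ 0.335 -0.324  0.011]
scene tip wedge_tip 0.76 [202.8 138.5] [ 0.548 -0.402  0.002]
scene tip wedge_tip 0.66 [215.7 169. ] [ 0.574 -0.261  0.002]
scene tip tray_lip 0.87 [261.3 252.2] [0.621 0.087 0.033]
scene tip stand 0.72 [263.3 256.4] [0.623 0.1   0.032]
```

View pics/top0.png

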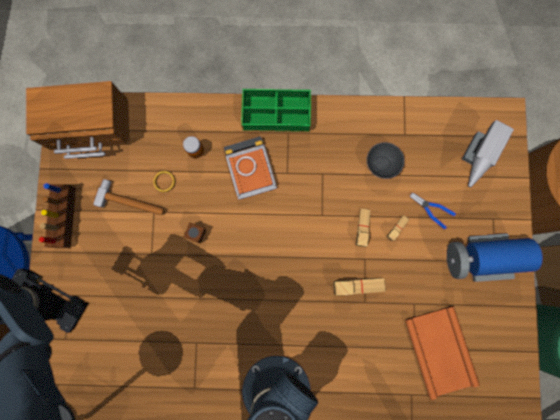

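View pics/scene0.png

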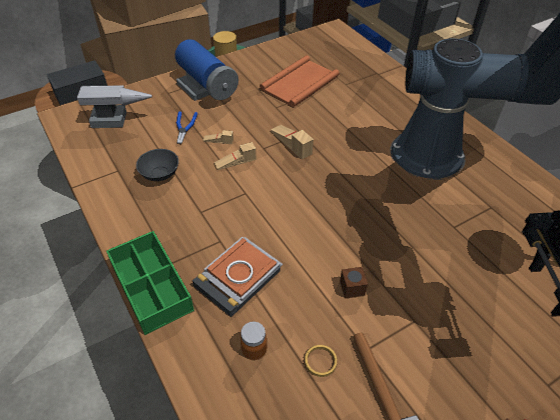

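Three wedge candidates in top: (363,229) with a block 44 mm high, (401,229) at 29 mm, and (359,286) at 61 mm. The 45 mm description fits (363,229). I'll confirm this with a crop and measure it.

Run:
```python
from h import *
np.set_printoptions(precision=4,suppress=True)
ims=[]
for n,(u,v) in {"top":(363,229),"scene":(238,158)}.items():
    im=cv2.imread(f"pics/{n}0.png"); ims.append(cv2.resize(im[v-35:v+35,u-45:u+45],None,fx=4.4,fy=4.4,interpolation=cv2.INTER_CUBIC))
cv2.imwrite("pics/crop1.png",np.hstack(ims))
P={n:cloud(n,np.load(f"{n}0.npy")).reshape(-1,3) for n in ["top","scene"]}
I={n:cv2.imread(f"pics/{n}0.png").reshape(-1,3).astype(int) for n in P}
def box(p,xr,yr,zr): return p[(p[:,0]>xr[0])&(p[:,0]<xr[1])&(p[:,1]>yr[0])&(p[:,1]<yr[1])&(p[:,2]>zr[0])&(p[:,2]<zr[1])]
def rect(q):
    if len(q)<4: return None
    r=cv2.minAreaRect((q[:,:2]*1000).astype(np.float32)); return len(q),np.round(r[0],1),np.round(r[1],1),round(r[2],1),np.round(cv2.boxPoints(r).ravel(),0)
for n in P:
    print(n,"bench z",np.median(box(P[n],(.4,.45),(-.2,0),(-.05,.05))[:,2]))
    print(" wedge", rect(box(P[n],(.43,.6),(-.31,-.21),(.007,.08))))
    print(" wblock", rect(box(P[n],(.43,.6),(-.31,-.21),(.036,.08))), "top z",np.percentile(box(P[n],(.43,.6),(-.31,-.21),(.036,.08))[:,2],[50,95]))
    print(" tray", rect(box(P[n],(.55,.85),(0,.2),(.022,.05))))
    q=P[n]; m=(I[n][:,2]>130)&(I[n][:,1]<110)&(I[n][:,0]<90)
    print(" tile", rect(box(q[m],(.55,.85),(0,.2),(.022,.05))))
```

```text
top bench z -0.0004704216937156864
 wedge (388, array([ 504.8, -251.9]), array([ 60.7, 143.9]), 87.2, array([ 431., -279.,  575., -286.,  578., -225.,  434., -218.],
      dtype=float32))
 wblock (133, array([ 468.1, -256.9]), array([30.3, 39.4]), 80.9, array([ 446., -269.,  485., -275.,  490., -245.,  451., -239.],
      dtype=float32)) top z [0.0446 0.0485]
 tray (1963, array([721.5, 100.1]), array([180.7, 265.6]), 85.7, array([582.,  20., 847.,  -0., 861., 180., 596., 200.], dtype=float32))
 tile (448, array([695.6, 108.2]), array([162.6, 118.1]), 16.6, array([601., 142., 635.,  28., 790.,  75., 757., 188.], dtype=float32))
scene bench z -0.00028016017701028854
 wedge (504, array([ 508.6, -260.8]), array([ 38.7, 119.7]), 80.7, array([ 446., -270.,  565., -290.,  571., -251.,  453., -232.],
      dtype=float32))
 wblock (124, array([ 470.3, -254.4]), array([37.2, 40.4]), 83.9, array([ 448., -271.,  488., -275.,  492., -238.,  452., -234.],
      dtype=float32)) top z [0.0439 0.0483]
 tray (3267, array([723.8, 101.9]), array([179.2, 263. ]), 85.6, array([586.,  23., 848.,   2., 862., 181., 600., 201.], dtype=float32))
 tile (622, array([690.7, 101.8]), array([142.4, 112.5]), 19.3, array([605., 131., 642.,  25., 777.,  72., 739., 178.], dtype=float32))
```

View pics/crop1.png

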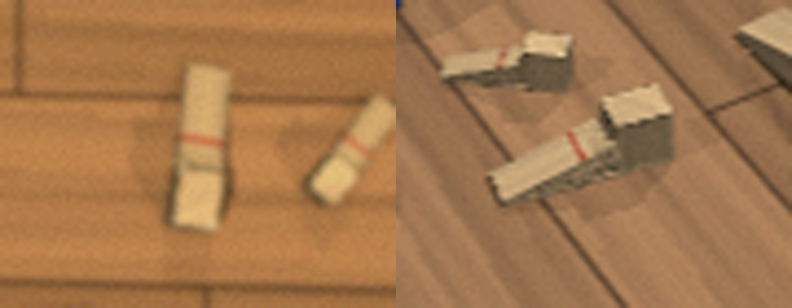

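The crop shows the middle-sized wedge, block at (200,200) and red line at (203,142) on the left half, with the smaller one beside it. It matches on 45 mm block height and 120 mm length. Its origin is about (0.469,-0.256), yaw -9.5°. Next I move over the stand for a wrist view.

```bash
python3 -m handwheel '[[0.015,-0.03,0.005,0,0,0.05],[0.03,-0.06,0.01,0,0,0.1],[0.045,-0.09,0.02,0,0,0.15],[0.06,-0.12,0.025,0,0,0.2],[0.075,-0.15,0.03,0,0,0.25],[0.09,-0.18,0.035,0,0,0.3],[0.105,-0.21,0.04,0,0,0.35],[0.12,-0.24,0.05,0,0,0.39]]' 1; python3 -m handwheel '[[0.013,-0.03,0.005,0,0,0],[0.026,-0.06,0.01,0,0,0],[0.039,-0.09,0.015,0,0,0],[0.052,-0.12,0.02,0,0,0],[0.065,-0.15,0.025,0,0,0],[0.078,-0.18,0.03,0,0,0],[0.091,-0.21,0.03,0,0,0],[0.1,-0.235,0.03,0,0,0]]'
python3 - <<'E'
from h import *
np.set_printoptions(precision=4,suppress=True)
c=cams.calibration("wrist"); print(c)
s=bot.read_state(); im,d=cams.capture("wrist"); cv2.imwrite("pics/w1.png",im); np.save("w1.npy",d)
print(s["position"],s["tcp_rot"],s["joint_positions"])
for q in ["tray_lip","stand","wedge_line","wedge_tip","tray","bangle"]:
    print(q,[(round(r["conf"],2),np.round(r["position"],1)) for r in models.tip_of(q,"wrist")[:3]])
E
```

```text
time_s: 1.77
position: [0.4023, 0.3158, 0.2972]
tcp_rot: [[-0.95, -0.311, -0.001], [-0.311, 0.95, -0.001], [0.002, -0.0, -1.0]]
force: [1.0, -0.2, 0.6]
opening: 0.999
grasp_force: 0.0
time_s: 2.43
position: [0.5036, 0.0804, 0.3282]
tcp_rot: [[-0.952, -0.305, 0.002], [-0.305, 0.952, -0.001], [-0.002, -0.001, -1.0]]
force: [-0.5, 0.0, -0.3]
opening: 1.001
grasp_force: 0.0
{'mtx': array([[325.1923,   0.    , 279.6566],
       [  0.    , 325.1923, 209.1182],
       [  0.    ,   0.    ,   1.    ]]), 'tool_from_camera': array([[-0.0013, -0.9541, -0.2994,  0.0821],
       [ 1.    , -0.001 , -0.001 , -0.0002],
       [ 0.0006, -0.2994,  0.9541, -0.1357],
       [ 0.    ,  0.    ,  0.    ,  1.    ]])}
[0.5036 0.0804 0.3282] [[-0.9523 -0.3053  0.0023]
 [-0.3053  0.9523 -0.0006]
 [-0.002  -0.0012 -1.    ]] [  -3.4898   15.884    92.3719   -0.0251   71.612  -111.2582]
tray_lip [(0.71, array([254.2, 233.7]))]
stand [(0.78, array([255.9, 230.8]))]
wedge_line [(0.9, array([ 70.1, 113.2])), (0.63, array([ 23.6, 100.8]))]
wedge_tip [(0.96, array([ 16.8, 116.1])), (0.95, array([ 66.7, 145.6])), (0.83, array([73.8,  1.4]))]
tray []
bangle [(0.65, array([ 68.7, 112.3])), (0.53, array([260.8, 293.8])), (0.52, array([414. , 291.6]))]
```

View pics/w1.png

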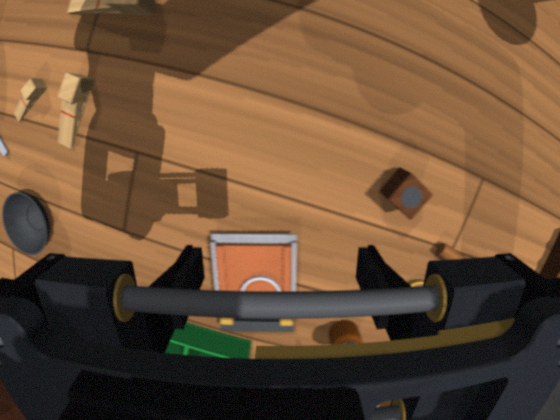

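The tray's front edge runs from about (210,236) to (298,236) with the bangle on the tile. It is nearly horizontal in the picture, so the stand yaw is close to the tool's 17.8°.

```bash
cat >> h.py <<'E'
def wcloud(d,pos,rot):
    c=cams.calibration("wrist"); H,W=d.shape; u,v=np.meshgrid(np.arange(W,dtype=float),np.arange(H,dtype=float))
    n=cv2.fisheye.undistortPoints(np.stack([u,v],-1).reshape(-1,1,2),c["mtx"],np.zeros(4)).reshape(H,W,2)
    X=np.dstack([n,np.ones((H,W))])*d[...,None]; T=c["tool_from_camera"]
    return (X@T[:3,:3].T+T[:3,3])@np.array(rot).T+pos
E
python3 - <<'E'
from h import *
np.set_printoptions(precision=4,suppress=True)
s=bot.read_state(); P=wcloud(np.load("w1.npy"),s["position"],s["tcp_rot"])
np.save("w1P.npy",P)
for u,v in [(254,225),(150,200),(210,250),(254,237),(254,245),(298,250),(66,110),(70,88)]: print((u,v),P[v,u])
# tray front/side edges by height threshold, points z>0.012
for thr in (.01,.026):
    M=(P[...,2]>thr)&(P[...,2]<.05)
    f=[]
    for u in range(216,293):
        r=[v for v in range(222,250) if M[v,u]]
        if r: f.append(P[r[0]+0,u])
    f=np.array(f); k=np.polyfit(f[:,1],f[:,0],1); print("front",thr,np.median(f[:,2]),"yaw",np.degrees(-np.arctan(k[0])),"x at y=.08",np.polyval(k,.08))
    L=[];R=[]
    for v in range(240,262):
        r=[u for u in range(195,316) if M[v,u]]
        L.append(P[v,r[0]]);R.append(P[v,r[-1]])
    L=np.array(L);R=np.array(R)
    for e in (L,R):
        k=np.polyfit(e[:,0],e[:,1],1); print(" side yaw",np.degrees(np.arctan(k[0])),"y at x=.64",np.polyval(k,.64),np.median(e[:,2]))
Q=P[60:155,50:100].reshape(-1,3)
for lo in (.006,.037):
    q=Q[(Q[:,2]>lo)&(Q[:,2]<.06)]; r=cv2.minAreaRect((q[:,:2]*1000).astype(np.float32)); print("wedge",lo,len(q),np.round(cv2.boxPoints(r).ravel()),r,np.median(q[:,2]))
E
```

```text
(254, 225) [ 0.5983  0.0732 -0.0013]
(150, 200) [ 0.6107 -0.0958 -0.0025]
(210, 250) [ 0.662   0.0179 -0.0031]
(254, 237) [0.6087 0.0779 0.0194]
(254, 245) [0.6165 0.0809 0.0297]
(298, 250) [ 0.6174  0.1507 -0.0015]
(66, 110) [ 0.5033 -0.2655  0.0217]
(70, 88) [ 0.466 -0.25   0.044]
front 0.01 0.01612058469543265 yaw 16.98886875264102 x at y=.08 0.6037252014416099
 side yaw 21.15446127298737 y at x=.64 0.023920694789820368 0.028616985314104282
 side yaw 16.99592272972599 y at x=.64 0.15378978125825962 0.028368016142009955
front 0.026 0.027220370036212416 yaw 18.077746458400586 x at y=.08 0.6167687006352283Traceback (most recent call last):
  File "<stdin>", line 17, in <module>
IndexError: list index out of range
```

```bash
python3 -m handwheel '[[-0.003,-0.035,-0.01,0,0,-0.03],[-0.006,-0.07,-0.03,0,0,-0.06],[-0.01,-0.105,-0.045,0,0,-0.09],[-0.015,-0.14,-0.06,0,0,-0.12],[-0.02,-0.175,-0.075,0,0,-0.15],[-0.024,-0.21,-0.09,0,0,-0.18],[-0.028,-0.245,-0.1,0,0,-0.21],[-0.032,-0.28,-0.11,0,0,-0.238]]'; python3 -m handwheel '[[-0.002,-0.03,-0.02,0,0,0],[-0.004,-0.05,-0.04,0,0,0],[-0.004,-0.056,-0.06,0,0,0],[-0.004,-0.056,-0.08,0,0,0],[-0.004,-0.056,-0.098,0,0,0],[-0.004,-0.056,-0.098,0,0,0],[-0.004,-0.056,-0.098,0,0,0],[-0.004,-0.056,-0.098,0,0,0]]'
python3 - <<'E'
from h import *
np.set_printoptions(precision=4,suppress=True)
s=bot.read_state(); im,d=cams.capture("wrist"); cv2.imwrite("pics/w2.png",im); np.save("w2.npy",d)
P=wcloud(d,s["position"],s["tcp_rot"]); print(s["position"],s["tcp_rot"][:,1]); M=P[...,2]
Q=P.reshape(-1,3); Q=Q[(abs(Q[:,0]-.5)<.1)&(abs(Q[:,1]+.26)<.05)]
for lo in (.006,.038):
    q=Q[(Q[:,2]>lo)&(Q[:,2]<.055)]
    if len(q)>5: r=cv2.minAreaRect((q[:,:2]*1000).astype(np.float32)); print("wedge",lo,len(q),np.round(cv2.boxPoints(r).ravel()),r)
for q in ["wedge","wedge_line","wedge_tip"]:
    print(q,[(round(r["conf"],2),np.round(r["position"],1),P[int(r["position"][1]),int(r["position"][0])]) for r in models.tip_of(q,"wrist")[:3]])
E
```

```text
time_s: 3.45
position: [0.47, -0.1975, 0.2169]
tcp_rot: [[-0.986, 0.165, -0.0], [0.165, 0.986, 0.001], [0.0, 0.001, -1.0]]
force: [1.3, 0.7, -0.5]
opening: 1.001
grasp_force: 0.0
time_s: 4.12
position: [0.4672, -0.253, 0.1204]
tcp_rot: [[-0.987, 0.163, 0.001], [0.163, 0.987, -0.001], [-0.001, -0.001, -1.0]]
force: [-0.4, -0.1, 0.7]
opening: 0.997
grasp_force: 0.0
[ 0.4672 -0.253   0.1204] [ 0.1625  0.9867 -0.0006]
wedge 0.006 4043 [ 445. -270.  533. -283.  537. -253.  449. -239.] ((491.0472717285156, -261.09539794921875), (30.451370239257812, 89.01771545410156), 81.46470642089844)
wedge 0.038 2298 [ 445. -269.  484. -275.  489. -245.  449. -239.] ((466.62469482421875, -257.3612365722656), (30.219377517700195, 39.64579772949219), 81.30802917480469)
wedge [(0.75, array([315.8,  18.4]), array([ 0.3328, -0.2095,  0.0593])), (0.64, array([276.6, 212.7]), array([ 0.4537, -0.2535,  0.0437])), (0.58, array([172.9, 246.9]), array([ 0.4749, -0.3431,  0.0237]))]
wedge_line [(0.84, array([238.4,  25.8]), array([ 0.3206, -0.258 ,  0.0282])), (0.79, array([276.8, 271.4]), array([ 0.5102, -0.2634,  0.0222]))]
wedge_tip []
```

View pics/w2.png

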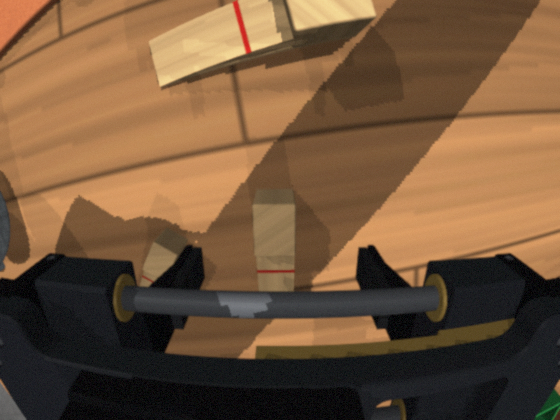

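The middle wedge lies centred between the open fingers, with its block at (274,225) and red line at (275,271). The small wedge at (165,250) clears the left finger. Descending.

```bash
python3 -m handwheel '[[0,-0.002,-0.015,0,0,0.004],[0,-0.004,-0.03,0,0,0.007],[0,-0.004,-0.045,0,0,0.007],[0,-0.004,-0.06,0,0,0.007],[0,-0.004,-0.072,0,0,0.007],[0,-0.004,-0.08,0,0,0.007],[0,-0.004,-0.086,0,0,0.007],[0,-0.004,-0.086,0,0,0.007]]'; python3 -m handwheel '[[0,0,0,0,0,0],[0,0,0,0,0,0],[0,0,0,0,0,0],[0,0,0,0,0,0],[0,0,0,0,0,0],[0,0,0,0,0,0],[0,0,0,0,0,0],[0,0,0,0,0,0]]' -0.36
```

```text
time_s: 4.98
position: [0.4662, -0.2573, 0.033]
tcp_rot: [[-0.989, 0.15, -0.001], [0.15, 0.989, 0.001], [0.001, 0.0, -1.0]]
force: [-0.2, 0.1, -0.9]
opening: 1.0
grasp_force: 0.0
time_s: 5.65
position: [0.4663, -0.2574, 0.0336]
tcp_rot: [[-0.989, 0.15, 0.0], [0.15, 0.989, -0.0], [-0.0, -0.0, -1.0]]
force: [-0.7, -0.6, -0.1]
opening: 0.477
grasp_force: 0.0
```

```bash
python3 -m handwheel '[[0,0,0,0,0,0],[0,0,0,0,0,0],[0,0,0,0,0,0],[0,0,0,0,0,0],[0,0,0,0,0,0],[0,0,0,0,0,0],[0,0,0,0,0,0],[0,0,0,0,0,0]]' -0.36
```

```text
time_s: 6.32
position: [0.4663, -0.2573, 0.0335]
tcp_rot: [[-0.989, 0.15, -0.0], [0.15, 0.989, 0.0], [0.0, 0.0, -1.0]]
force: [0.5, -0.3, 0.2]
opening: 0.345
grasp_force: 30.0
```

```bash
python3 -m handwheel '[[0,0,0,0,0,0],[0,0,0,0,0,0],[0,0,0,0,0,0],[0,0,0,0,0,0],[0,0,0,0,0,0],[0,0,0,0,0,0],[0,0,0,0,0,0],[0,0,0,0,0,0]]' -0.315
```

```text
time_s: 6.98
position: [0.4663, -0.2574, 0.0335]
tcp_rot: [[-0.989, 0.15, -0.0], [0.15, 0.989, 0.0], [0.0, -0.0, -1.0]]
force: [-0.1, -0.1, -0.6]
opening: 0.347
grasp_force: 6.4
```

```bash
python3 -m handwheel '[[0,0,0,0,0,0],[0,0,0,0,0,0],[0,0,0,0,0,0],[0,0,0,0,0,0],[0,0,0,0,0,0],[0,0,0,0,0,0],[0,0,0,0,0,0],[0,0,0,0,0,0]]' -0.335
```

```text
time_s: 7.65
position: [0.4664, -0.2575, 0.0336]
tcp_rot: [[-0.989, 0.15, 0.0], [0.15, 0.989, -0.0], [-0.0, -0.0, -1.0]]
force: [0.1, 0.1, -1.2]
opening: 0.343
grasp_force: 30.0
```

```bash
python3 -m handwheel '[[0,0,0,0,0,0],[0,0,0,0,0,0],[0,0,0,0,0,0],[0,0,0,0,0,0],[0,0,0,0,0,0],[0,0,0,0,0,0],[0,0,0,0,0,0],[0,0,0,0,0,0]]' -0.324
python3 - <<'E'
import numpy as np
# place: tip 30 mm before the lip -> origin 130 mm back
o=np.array([.608,.079]); a=np.radians(17.7); print(o-.13*np.array([np.cos(a),np.sin(a)]))
E
```

```text
time_s: 8.32
position: [0.4663, -0.2574, 0.0335]
tcp_rot: [[-0.989, 0.15, -0.0], [0.15, 0.989, 0.0], [0.0, -0.0, -1.0]]
force: [0.2, 0.9, -0.8]
opening: 0.344
grasp_force: 19.2
[0.48415401 0.0394757 ]
```

```bash
python3 -m handwheel '[[0,0,0.01,0,0,0],[0,0,0.025,0,0,0],[0,0.01,0.04,0,0,0.01],[0,0.03,0.05,0,0,0.04],[0.002,0.06,0.05,0,0,0.08],[0.004,0.09,0.05,0,0,0.12],[0.007,0.12,0.05,0,0,0.15],[0.01,0.15,0.05,0,0,0.18]]' -0.327;  python3 -m handwheel '[[0.002,0.03,0,0,0,0.02],[0.004,0.06,0,0,0,0.04],[0.006,0.09,0,0,0,0.05],[0.007,0.12,0,0,0,0.05],[0.008,0.14,0,0,0,0.05],[0.008,0.147,-0.01,0,0,0.05],[0.008,0.147,-0.02,0,0,0.05],[0.008,0.147,-0.03,0,0,0.05]]'
python3 - <<'E'
from h import *
np.set_printoptions(precision=4,suppress=True)
s=bot.read_state(); im,d=cams.capture("wrist"); cv2.imwrite("pics/w3.png",im)
P=wcloud(d,s["position"],s["tcp_rot"]); print(s["position"],s["tcp_rot"][:,1])
im,d=cams.capture("scene"); P=cloud("scene",d)
for q in ["tray_lip","stand","wedge_tip","wedge_line","wedge"]:
    print(q,[(round(r["conf"],2),np.round(r["position"],1),P[int(r["position"][1]),int(r["position"][0])]) for r in models.tip_of(q,"scene")[:4]])
cv2.imwrite("pics/s3.png",np.hstack([cv2.resize(im[150:290,180:360],None,fx=3.,fy=3.)]))
E
```

```text
time_s: 8.98
position: [0.4764, -0.1064, 0.0845]
tcp_rot: [[-0.978, -0.21, 0.001], [-0.21, 0.978, -0.0], [-0.001, -0.001, -1.0]]
force: [-0.2, -0.8, -1.1]
opening: 0.341
grasp_force: 23.5
time_s: 9.65
position: [0.4846, 0.0394, 0.0531]
tcp_rot: [[-0.952, -0.305, 0.001], [-0.305, 0.952, -0.0], [-0.001, -0.001, -1.0]]
force: [-0.2, -0.2, -0.9]
opening: 0.344
grasp_force: 23.5
[0.4846 0.0394 0.0531] [-0.3053  0.9523 -0.0007]
tray_lip [(0.8, array([261.4, 251. ]), array([0.6157, 0.0752, 0.0209]))]
stand [(0.65, array([263.6, 255.5]), array([0.621 , 0.0946, 0.0306]))]
wedge_tip [(0.7, array([270.4, 243.5]), array([ 0.5747,  0.0488, -0.0033])), (0.58, array([203.2, 138.5]), array([ 0.546 , -0.4035,  0.0024])), (0.49, array([275.9, 126.6]), array([ 0.3239, -0.3453, -0.0032])), (0.29, array([264.4, 254.9]), array([0.6185, 0.0952, 0.0335]))]
wedge_line [(0.73, array([284.2, 225.4]), array([0.5314, 0.0455, 0.038 ])), (0.51, array([218.6, 137.1]), array([ 0.5119, -0.3661,  0.0186])), (0.42, array([289.7, 136.4]), array([0.5255, 0.0494, 0.3276]))]
wedge [(0.8, array([296.3, 221.1]), array([0.503 , 0.0566, 0.0475])), (0.58, array([228.4, 141.1]), array([ 0.49  , -0.3444,  0.009 ])), (0.17, array([284.8, 225.3]), array([0.5314, 0.0455, 0.038 ]))]
```

View pics/s3.png

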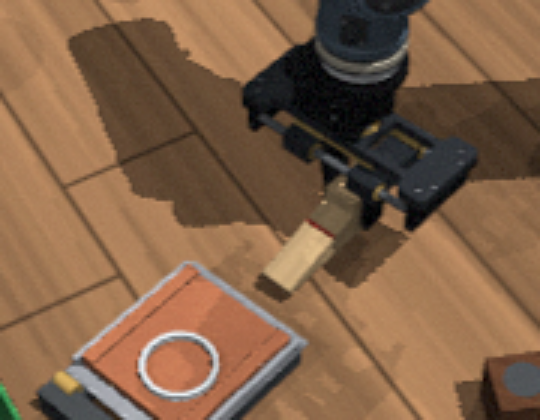

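View pics/w3.png

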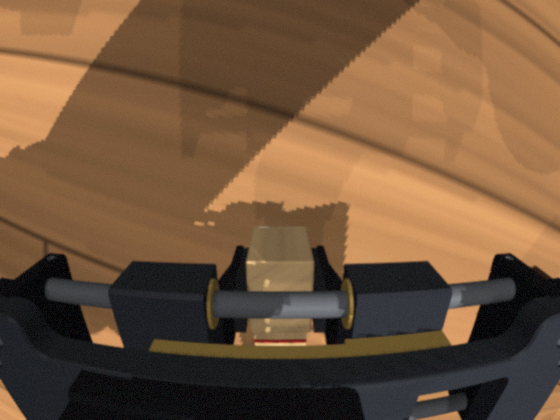

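The scene crop shows the wedge held level just above the bench, thin end at (278,290) pointing at the middle of the lip. The wrist view shows it centred and straight in the fingers. Lowering it and starting the slide.

```bash
python3 -m handwheel '[[0,0,-0.004,0,0,0],[0,0,-0.008,0,0,0],[0,0,-0.012,0,0,0],[0,0,-0.015,0,0,0],[0,0,-0.018,0,0,0],[0,0,-0.02,0,0,0],[0,0,-0.02,0,0,0],[0,0,-0.02,0,0,0]]'; python3 -m handwheel '[[0.003,0.001,0,0,0,0],[0.006,0.002,0,0,0,0],[0.01,0.003,0,0,0,0],[0.014,0.0045,0,0,0,0],[0.018,0.006,0,0,0,0],[0.022,0.007,0,0,0,0],[0.025,0.008,0,0,0,0],[0.029,0.009,0,0,0,0]]';python3 -m handwheel '[[0.003,0.001,0,0,0,0],[0.006,0.002,0,0,0,0],[0.008,0.0025,0,0,0,0],[0.011,0.0035,0,0,0,0],[0.014,0.0045,0,0,0,0],[0.016,0.005,0,0,0,0],[0.018,0.006,0,0,0,0],[0.018,0.006,0,0,0,0]]'
python3 - <<'E'
from h import *
np.set_printoptions(precision=4,suppress=True)
s=bot.read_state(); print(s["position"])
im,d=cams.capture("scene"); P=cloud("scene",d)
for q in ["tray_lip","wedge_tip","wedge_line"]:
    print(q,[(round(r["conf"],2),np.round(r["position"],1),P[int(r["position"][1]),int(r["position"][0])]) for r in models.tip_of(q,"scene")[:2]])
cv2.imwrite("pics/s4.png",cv2.resize(im[190:290,190:320],None,fx=5,fy=5,interpolation=cv2.INTER_CUBIC))
E
```

```text
time_s: 10.67
position: [0.4843, 0.0396, 0.0335]
tcp_rot: [[-0.953, -0.304, 0.0], [-0.304, 0.953, -0.0], [-0.0, -0.0, -1.0]]
force: [0.0, 0.7, -0.3]
opening: 0.347
grasp_force: 23.5
time_s: 11.33
position: [0.5135, 0.0488, 0.0335]
tcp_rot: [[-0.953, -0.304, -0.0], [-0.304, 0.953, 0.0], [0.0, 0.0, -1.0]]
force: [-0.2, -0.5, -0.7]
opening: 0.347
grasp_force: 23.5
time_s: 12.0
position: [0.532, 0.0547, 0.0336]
tcp_rot: [[-0.953, -0.304, 0.001], [-0.304, 0.953, -0.0], [-0.001, -0.0, -1.0]]
force: [0.9, 0.5, -0.4]
opening: 0.343
grasp_force: 23.5
[0.532  0.0547 0.0336]
tray_lip [(0.58, array([263.1, 248.8]), array([0.6051, 0.0665, 0.0161]))]
wedge_tip [(0.88, array([259.9, 262.4]), array([0.64  , 0.1086, 0.0321])), (0.76, array([202.9, 138.8]), array([ 0.5482, -0.4061,  0.0014]))]
wedge_line [(0.86, array([215.8, 134.7]), array([ 0.5125, -0.3857,  0.0165])), (0.77, array([271.8, 240.6]), array([0.5782, 0.06  , 0.0234]))]
```

View pics/s4.png

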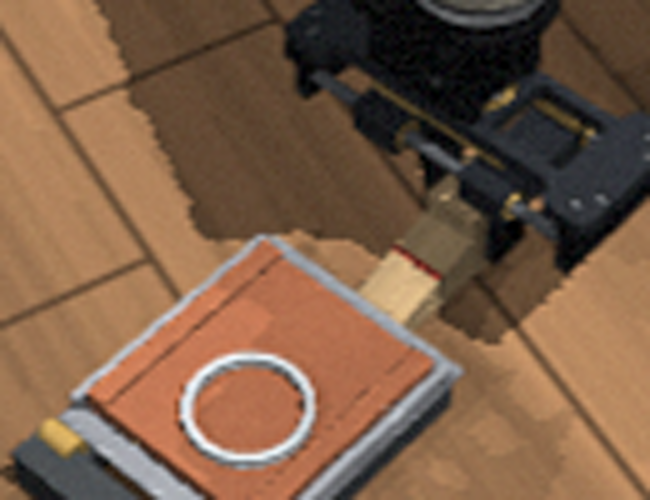

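The wedge is about 20 mm under the lip with the tray still down and the red line at (415,262) about 36 mm short of the lip. Continuing slowly and watching the force.

```bash
python3 -m handwheel '[[0.002,0.0006,0,0,0,0],[0.004,0.0013,0,0,0,0],[0.006,0.002,0,0,0,0],[0.008,0.0026,0,0,0,0],[0.01,0.0032,0,0,0,0],[0.012,0.0038,0,0,0,0],[0.0133,0.0042,0,0,0,0],[0.0133,0.0042,0,0,0,0]]'; for i in 1; do python3 -m handwheel '[[0.001,0.0003,0,0,0,0],[0.002,0.0006,0,0,0,0],[0.003,0.001,0,0,0,0],[0.004,0.0013,0,0,0,0],[0.005,0.0016,0,0,0,0],[0.006,0.0019,0,0,0,0],[0.007,0.0022,0,0,0,0],[0.008,0.0026,0,0,0,0]]'; done; python3 -m handwheel '[[0.001,0.0003,0,0,0,0],[0.002,0.0006,0,0,0,0],[0.003,0.001,0,0,0,0],[0.004,0.0013,0,0,0,0],[0.005,0.0016,0,0,0,0],[0.0055,0.0018,0,0,0,0],[0.006,0.0019,0,0,0,0],[0.006,0.0019,0,0,0,0]]'
python3 - <<'E'
from h import *
np.set_printoptions(precision=4,suppress=True)
s=bot.read_state(); print(s["position"],s["force"])
im,d=cams.capture("scene"); P=cloud("scene",d); np.save("s5.npy",d)
for q in ["tray_lip","wedge_line"]:
    print(q,[(round(r["conf"],2),np.round(r["position"],1),P[int(r["position"][1]),int(r["position"][0])]) for r in models.tip_of(q,"scene")[:2]])
# tile plane tilt now vs start, along stand x from lip origin
a=np.radians(17.7)
for nm in ("scene0.npy","s5.npy"):
    Q=cloud("scene",np.load(nm)).reshape(-1,3); r=Q[:,:2]-[.608,.079]; X=r@[np.cos(a),np.sin(a)]; Y=r@[-np.sin(a),np.cos(a)]
    m=(X>.01)&(X<.14)&(abs(Y)<.05)&(Q[:,2]>.02)&(Q[:,2]<.06); k=np.polyfit(X[m],Q[m,2],1); print(nm,m.sum(),"z lip",k[1],"hinge",np.polyval(k,.15))
E
```

```text
time_s: 12.87
position: [0.5452, 0.0588, 0.0336]
tcp_rot: [[-0.953, -0.304, 0.001], [-0.304, 0.953, -0.0], [-0.001, -0.0, -1.0]]
force: [-0.6, 0.8, -0.4]
opening: 0.343
grasp_force: 23.5
time_s: 13.53
position: [0.5499, 0.0612, 0.0335]
tcp_rot: [[-0.952, -0.305, -0.006], [-0.305, 0.952, -0.0], [0.006, 0.002, -1.0]]
force: [-6.6, -2.4, 4.2]
opening: 0.343
grasp_force: 23.5
time_s: 14.2
position: [0.5555, 0.0633, 0.0335]
tcp_rot: [[-0.952, -0.305, -0.007], [-0.305, 0.952, 0.0], [0.006, 0.002, -1.0]]
force: [-6.2, -1.7, 3.9]
opening: 0.342
grasp_force: 23.5
[0.5555 0.0633 0.0335] [-6.2377 -1.7394  3.9041]
tray_lip [(0.61, array([262.5, 251.6]), array([0.6144, 0.0779, 0.0231]))]
wedge_line [(0.69, array([215. , 137.7]), array([ 0.5188, -0.373 ,  0.0165])), (0.58, array([268.3, 247.7]), array([0.5964, 0.0764, 0.0253]))]
scene0.npy 1919 z lip 0.03500940591681936 hinge 0.032573489258703986
s5.npy 1947 z lip 0.037655427812198695 hinge 0.032030411085755744
```

```bash
python3 -m handwheel '[[0.001,0.0003,0,0,0,0],[0.002,0.0006,0,0,0,0],[0.003,0.001,0,0,0,0],[0.004,0.0013,0,0,0,0],[0.005,0.0016,0,0,0,0],[0.006,0.0019,0,0,0,0],[0.007,0.0022,0,0,0,0],[0.007,0.0022,0,0,0,0]]'
cat > m.py <<'E'
from h import *
np.set_printoptions(precision=4,suppress=True)
s=bot.read_state(); print(s["position"],s["force"])
a=np.radians(17.7)
for n in ("scene","top"):
  im,d=cams.capture(n); cv2.imwrite(f"pics/{n}6.png",im)
  if n=="scene": cv2.imwrite("pics/s6.png",cv2.resize(im[190:290,190:320],None,fx=5,fy=5,interpolation=cv2.INTER_CUBIC))
  for D in (np.load(n+"0.npy"),d):
    Q=cloud(n,D).reshape(-1,3); r=Q[:,:2]-[.608,.079]; X=r@[np.cos(a),np.sin(a)]; Y=r@[-np.sin(a),np.cos(a)]
    m=(X>.01)&(X<.14)&(abs(Y)<.05)&(Q[:,2]>.02)&(Q[:,2]<.06); k=np.polyfit(X[m],Q[m,2],1); print(n,m.sum(),"z lip",k[1],"hinge",np.polyval(k,.15))
E
python3 m.py
```

```text
time_s: 15.02
position: [0.5627, 0.0656, 0.0335]
tcp_rot: [[-0.952, -0.305, -0.006], [-0.305, 0.952, 0.0], [0.006, 0.002, -1.0]]
force: [-6.5, -1.8, 4.2]
opening: 0.344
grasp_force: 23.5
[0.5627 0.0656 0.0335] [-6.4633 -1.7943  4.2424]
scene 1919 z lip 0.03500940591681936 hinge 0.032573489258703986
scene 1941 z lip 0.0397526756536889 hinge 0.032430838465596176
top 1225 z lip 0.03325643961449146 hinge 0.03346319269456119
top 676 z lip 0.040877499359042266 hinge 0.03223930875878662
```

View pics/s6.png

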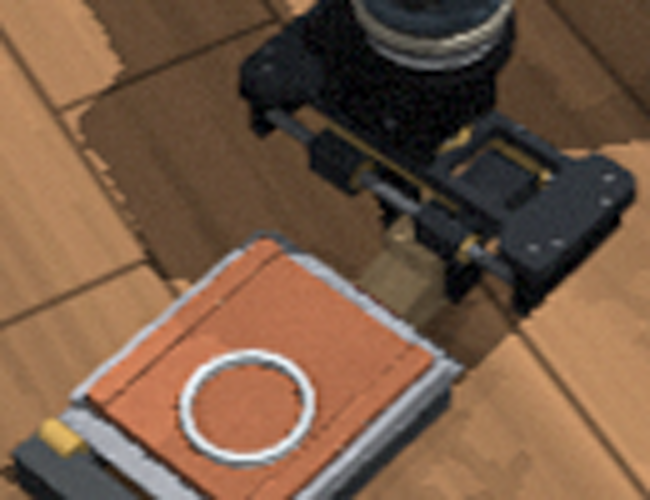

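The lip is up about 4.7 mm, the red line has reached the lip, and the bangle has not moved. I'll hold for one call, then hand in.

```bash
python3 -m handwheel '[[0,0,0,0,0,0],[0,0,0,0,0,0],[0,0,0,0,0,0],[0,0,0,0,0,0],[0,0,0,0,0,0],[0,0,0,0,0,0],[0,0,0,0,0,0],[0,0,0,0,0,0]]'; python3 -c "
from rig import bot
print(bot.hand_in())"
```

```text
time_s: 15.78
position: [0.5627, 0.0656, 0.0335]
tcp_rot: [[-0.952, -0.305, -0.006], [-0.305, 0.952, 0.0], [0.006, 0.002, -1.0]]
force: [-5.4, -1.6, 4.2]
opening: 0.345
grasp_force: 23.5
the job is handed in; nothing more can be done
None
```

I handed the job in at 15.8 s without seeing a verdict: the middle wedge is flat under the tray lip, lifting it about 4.7 mm by the scene camera, still held at 23.5 N (the grip briefly read 30 N while I was setting it), and the bangle looked unmoved.

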